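Ready the counting scale and put in the first part

TASK

Get the counting scale ready: set the empty small bin upright on the middle of the scale's pan, let go of it, then turn the lever selector on the control box clockwise (seen from above) until it rests exactly four clicks from its anticlockwise end stop, counting the clicks it has already been turned, then push the large tare button right down and let it come up. Only then take the six-sided nut from the mat and lay it gently in the bin, without dropping it in. Leave the small power button alone and do not shift or knock over anything else.

Things in the scene. Friction and masses are not known exactly. Their poses are not given: they have to be found in the camera images.
- bin_center (a point): Small open-topped plastic bin, empty, loose: 100 mm long (its x), 62 mm wide (its y), 36 mm high (its z, up), walls and floor 3 mm, about 80 g. The point is its centre, half-way up (18 mm above its underside). It stands on the table between the scale and the control box.
- pan_center (a point): Centre of the top face of the scale's square steel pan, 150 x 150 mm, 55 mm above the table; z up. The scale's grey base, 180 x 180 mm, is fixed to the table and stands square with the pan; nothing on it rises above the pan.
- console: Control box, fixed to the table: 120 mm (its x) x 200 mm (its y) x 50 mm high, origin at the centre of its underside, z up, front face at its -x. Scale and control box stand one on the left and one on the right of the middle; which is which varies. On its flat top stand the lever selector, the large tare button and the small power button.
- selector_axis (a point): Point on the vertical turning axis of the lever selector, at mid-height of its lever, 22 mm above the box top. The selector is a round hub of 32 mm diameter, 38 mm tall above the box top, that carries one lever; it stands at x 0, y +35 mm of the control box. The frame turns with the selector: the lever points along its -x.
- selector_tip (a point): Point in the selector's lever, 45 mm from the turning axis, at mid-height (1 mm inside its outer end). The lever is a bar 12 mm thick that reaches 46 mm from the axis and stands from 10 mm to 34 mm above the box top. It can be pushed round sideways by a fingertip: about 0.1 N m, or 3 N at 35 mm, takes it over a click.
- selector (a joint): Angle of the selector, rad, 0 to 3.14, growing clockwise seen from above. It has seven sprung rest positions 0.5236 rad (30 degrees) apart, at 0, 0.5236, ... 3.1416, marked by white ticks on the box; between them it snaps to the nearer one when let go. At 0 the lever points along the control box's -x, at 1.571 along its +y. 0 is the anticlockwise end stop, so four clicks from it are 2.094 rad. It starts in one of the first three positions (0, 1 or 2 clicks).
- tare_top (a point): Centre of the top of the tare button: the large round button, 26 mm across, on the control box at x -18, y -60 mm of it; its top is 18 mm above the box top, in a 42 mm wide collar 12 mm high. z up.
- tare (a joint): Travel of the tare button, m: 0 up, 0.006 right down (counts as pressed beyond 0.0045). Sprung: about 5 N takes it right down and it comes up when released.
- power_top (a point): Centre of the top of the small power button, 12 mm across, in a 28 mm wide collar, on the control box at x +34, y -60 mm of it, 17 mm above the box top. Not to be pressed.
- power (a joint): Travel of the power button, m: 0 up, 0.005 right down.
- nut_center (a point): Long six-sided steel nut, loose, standing on end on the mat: 30 mm across flats, 34.6 mm across corners, 40 mm tall, 0.1 to 0.2 kg, dark hole in its top. The point is its centre, half-way up (20 mm). Its flats face along its own x and every 60 degrees from there; z up. The mat is rubber, 3 mm thick, 100 x 150 mm, fixed.
- collar: Round steel collar, bystander on the mat: 30 mm diameter, 40 mm tall, origin at the centre of its underside. Nut, collar and square spacer stand in a row along y, in any order, about 50 mm from centre to centre.
- square: Square steel spacer, bystander on the mat: 27 x 27 x 40 mm tall, origin at the centre of its underside.
- can: Standing can, bystander: 56 mm diameter, 160 mm tall, origin at the centre of its underside, behind the work area.
- jar: Small jar, bystander: 52 mm diameter, 70 mm tall, origin at the centre of its underside, near the robot.
- tape: Roll of tape lying flat, bystander: 90 mm diameter, 24 mm high, origin at the centre of its underside, near the robot.
- wrench: Wrench lying flat behind the work area, bystander: about 180 mm long (its x), 40 mm at its widest, 8 mm high, lying roughly along y; origin under its middle.
- stock_bin: Bin of stock, fixed, behind the work area: 150 mm (x) x 100 mm (y) x 70 mm high, origin at the centre of its underside.
Not all that is in view belongs to the job. Leave any green look-alike of the part that bears nut_center alone.

How it is judged:
By the outcome, as a careful person would: the job done as asked, in the order asked, and still so for the second after the job is handed in, with the robot touching nothing.
It also fails if it takes over 69 s, if anything falls off the work surface, if the arm or the gripper's body presses on something with over 40 N, if the wrist force passes 120 N, or if a joint passes its speed limit or range.

ROBOT

A 6-joint arm with a two-finger parallel gripper is mounted at the origin on the work surface. World frame = base frame: x ahead of the robot, y to its left, z up, the work surface at z = 0. Lengths are in m, angles in rad, forces in N, time in s.
With the tool pointing down it reaches from about 0.35 to 0.95 m from the base axis. Payload 17.4 kg.
Tool frame: the origin (TCP) lies between the finger pads; the fingertips stand 25 mm ahead of it and the grasp point (between the pads) lies 6 mm ahead of it (r.tip_extent is the z of the fingertips in the tool frame, in m); z points along the fingers, y is the line along which they close (so a half turn about z gives the same grasp; the last joint's range is limited). The gripper opens to 93 mm and grips with 3 to 60 N. Pads are 15 mm wide; open, the fingers measure 128 mm over their backs; the gripper's body (75 mm by 188 mm) begins 65 mm behind the grasp point.
Start: joints at [-0.038, 0.116, 1.442, -0, 1.584, -0.038], TCP at [0.675, -0, 0.244] pointing down, gripper open.
Joint ranges: [-2.83, 2.83], [-0.83, 2.19], [0.07, 2.5], [-1.14, 4.28], [0.01, 3], [-2.97, 2.97]. Speed limits (rad/s): [1.89, 1.89, 2.22, 3.14, 3.14, 3.14].

INTERFACE

Orientations are given as [roll, pitch, yaw] about the fixed x, y, z axes, in that order (R = Rz(yaw) Ry(pitch) Rx(roll)).
In Python, from station import r gives the robot as it stands.
- The arm moves only by the shell command python3 -m handwheel 'ROWS' [OPENING] [FORCE]. ROWS is JSON, a list of rows, each a list of 4 numbers: the shift along the tool's x, y, z normalised to -1 to 1, where 1 is 0.08 m, then the turn about the tool's z normalised to -1 to 1, where 1 is pi rad. A call has 1 to 20 rows; each row is the pose to reach, as a shift and turn from the pose commanded when the call began, along the tool's axes at that moment, turning the shorter way round; what a row does not reach only later rows make up. A row lasts 1/8 s, in which the tool goes at most 62.5 mm and 10.7 degrees, less where a joint would pass 70% of its speed; a pose out of reach is approached as far as the arm can. A call with a number of a shift or a turn outside -1 to 1 is refused whole. A call with a gripper value outside its range is refused whole. OPENING is the opening in per cent of the stroke, from 0 (shut) to 100 (fully open), set as the call begins (- or left out, the last holds). The fingers move at their own pace and stop on an object; FORCE is the grip in N (left out, the last holds). Time passes only in rows, so rows that repeat a pose let the fingers close. It gives the time, the measured TCP pose, the force, the opening and the grip force at its end, in the units of the state.
- r.read_state(): the state, without advancing time (a new reading comes with each control period).
- r.camera(name): name is "scene" or "side" or "wrist"; returns (picture, depth): 384x512x3 uint8, red, green, blue; 384x512 float32, m along the optical axis (not along the pixel's ray), 0 where there is no reading.
- r.camera_info(name): a dict with "K" (3x3 intrinsics, pixels), "eye" and "orientation" of the camera in the world; the wrist camera has in their place "tool_from_camera" (4x4, takes a point from camera to tool coordinates, whose origin is the TCP and whose axes are the flange's). Camera axes: x right, y up, looking along -z (the intrinsics and any distortion apply to the point x, -y, -z); pixel columns grow to the right and rows downward; lengths in m; the calibration is good to about 2 mm. A picture is of the moment at which its call begins: read the wrist's pose just before it. camera_info takes no time and is no camera call.
- r.job_done(): hands the job in; it is judged then, once.
The state is a dict: "clock": time; "joint_pos": joint angles; "qd": joint speeds; "effort": joint torques, N m; "ee_pos": TCP position; "tcp_rot": TCP orientation; "force": force on the tool from outside, world axes, zero at the start; "ft_torque": the same for the moment, N m; "width": finger opening in m; "grip_force": force on a finger pad.
Only numpy, scipy, OpenCV 4.12 (cv2) and the standard library are available. Lean on these libraries where they do the work, as an engineer would, in place of code of your own. Each camera call takes 0.05 s, during which the arm holds its last target. There are 200 camera calls.

## Working session

There is one attempt and no reset: what is moved stays moved. The work goes in short steps, Python scripts to look and compute and a shell command to move; the robot and the scene stay as the last step left them, time stands still between calls to the robot, and variables do not carry over. Pictures are saved under pics/ and viewed, at most 14 in all, crops included, and the job is handed in when it is done.

```bash
ls; mkdir -p pics; cat > h.py <<'E'
from station import r
import numpy as np, cv2
from scipy.spatial.transform import Rotation as R
def save(n,im): cv2.imwrite(n,im[:,:,::-1])
def pts(name):
    """world XYZ per pixel"""
    s=r.read_state(); im,d=r.camera(name); i=r.camera_info(name); K=np.array(i['K'])
    v,u=np.mgrid[:384,:512]
    P=np.stack([(u-K[0,2])/K[0,0]*d,-(v-K[1,2])/K[1,1]*d,-d],-1)
    if 'eye' in i:
        o=np.array(i['orientation']); M=o if o.shape==(3,3) else R.from_euler('xyz',o).as_matrix()
        W=P@M.T+np.array(i['eye'])
    else:
        T=np.array(i['tool_from_camera']); M=R.from_euler('xyz',s['tcp_rot']).as_matrix()
        W=(P@T[:3,:3].T+T[:3,3])@M.T+np.array(s['ee_pos'])
    W[d==0]=np.nan
    return im,W
E
python3 - <<'E'
from h import *
for n in('scene','wrist'):
    i=r.camera_info(n);print(i)
    im,W=pts(n);np.save(n+'.npy',W);save(f'pics/{n}0.png',im)
print(r.read_state())
E
```

```text
pics
{'K': array([[404.76810646,   0.        , 258.00043384],
       [  0.        , 404.76810646, 188.17694839],
       [  0.        ,   0.        ,   1.        ]]), 'eye': array([ 0.99873088, -0.54585386,  0.68101219]), 'orientation': array([0.84913836, 0.01292412, 0.66146308])}
{'K': array([[312.21078931,   0.        , 255.30294431],
       [  0.        , 312.21078931, 191.31905378],
       [  0.        ,   0.        ,   1.        ]]), 'tool_from_camera': array([[ 7.54591073e-04,  9.64910679e-01,  2.62577249e-01,
         7.33874553e-02],
       [ 9.99999673e-01, -8.04431170e-04,  8.23125425e-05,
         6.29518776e-04],
       [ 2.90649575e-04,  2.62577101e-01, -9.64910971e-01,
        -1.42374474e-01],
       [ 0.00000000e+00,  0.00000000e+00,  0.00000000e+00,
         1.00000000e+00]])}
{'clock': 0.1, 'joint_pos': array([-3.77928628e-02,  1.16423584e-01,  1.44219285e+00, -5.49561828e-05,
        1.58400332e+00, -3.77739069e-02]), 'qd': array([-6.23583732e-04, -1.50382543e-03, -1.36000754e-03, -7.12612495e-04,
        1.40238693e-03,  5.68209987e-05]), 'effort': array([ 3.09313356e-03, -7.22894382e+01, -6.23865938e+01,  7.81798759e-02,
        2.28431396e-02, -1.37065126e-04]), 'ee_pos': array([ 6.74841009e-01, -1.33535378e-05,  2.42992212e-01]), 'tcp_rot': array([-3.14056421e+00,  1.61245341e-05,  1.57077668e+00]), 'force': array([ 0.42485094, -0.87565154, -0.66562825]), 'ft_torque': array([-0.03005483, -0.07180509, -0.00114674]), 'grip_force': 0.0, 'width': 0.09309803228399638}
```

View pics/scene0.png

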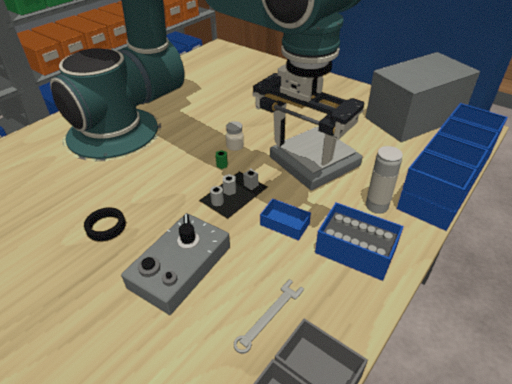

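View pics/wrist0.png

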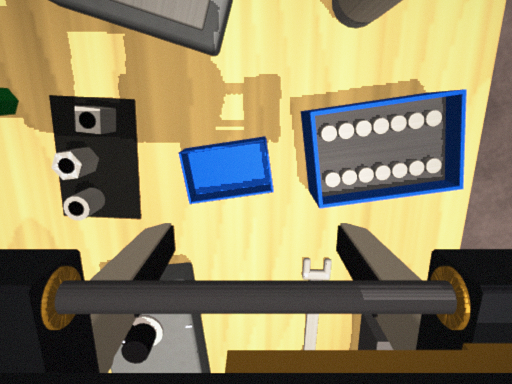

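```bash
cat > m.py <<'E'
from h import *
def rect(W,box,zlo,zhi,name):
    """min-area rectangle of points within pixel box (u0,v0,u1,v1) and z range"""
    u0,v0,u1,v1=box; Q=W[v0:v1,u0:u1].reshape(-1,3); Q=Q[(Q[:,2]>zlo)&(Q[:,2]<zhi)]
    c,s,a=cv2.minAreaRect((Q[:,:2]*1000).astype(np.float32)); print(name,len(Q),np.round(c,1),np.round(s,1),round(a,1),'z',np.round(np.median(Q[:,2]),4))
E
python3 - <<'E'
from m import *
S=np.load('scene.npy');W=np.load('wrist.npy')
rect(S,(115,200,240,315),.044,.056,'console')
rect(S,(265,125,370,190),.052,.060,'pan')
rect(S,(258,198,315,242),.030,.041,'bin S')
rect(W,(175,130,280,210),.030,.041,'bin W')
rect(W,(74,100,117,136),.039,.047,'square W')
rect(W,(50,145,101,181),.039,.047,'nut W')
rect(W,(60,183,106,221),.039,.047,'coll W')
rect(S,(205,165,262,212),.039,.047,'3 S')
rect(S,(170,210,205,255),.080,.092,'hub+lever S')
rect(S,(170,210,205,255),.086,.092,'hub S')
rect(S,(138,255,162,275),.064,.075,'tare')
rect(S,(160,268,180,288),.062,.075,'power')
rect(S,(224,120,246,150),.06,.075,'jar')
rect(S,(80,205,130,240),.015,.03,'tape')
rect(S,(365,145,402,212),.15,.17,'can')
im=cv2.imread('pics/scene0.png');a=cv2.resize(im[205:305,110:240],None,fx=6,fy=6,interpolation=2)
cv2.imwrite('pics/c1.png',a)
im=cv2.imread('pics/wrist0.png');cv2.imwrite('pics/c2.png',cv2.resize(im[85:230,40:150],None,fx=4,fy=4,interpolation=2))
E
```

```text
console 3783 [ 540.9 -235.2] [120.4 199.6] 5.9 z 0.0479
pan 964 [635.3 215.9] [149.5 273. ] 72.7 z 0.053
bin S 225 [ 6.43e+02 -6.00e-01] [100.7  65.7] 8.7 z 0.0329
bin W 938 [642.5   0.9] [100.   62.3] 8.5 z 0.0369
square W 707 [496.3  59.2] [27.2 28.1] 84.5 z 0.0445
nut W 706 [466.1   9.9] [34.7 30.2] 6.8 z 0.0445
coll W 554 [469.5 -39.4] [29.6 29.5] 68.7 z 0.0446
3 S 240 [475.9  10.1] [131.   45.7] 74.8 z 0.0408
hub+lever S 207 [ 529.6 -188.4] [30.  61.3] 35.8 z 0.0851
hub S 61 [ 537.6 -201. ] [25.5 30. ] 74.6 z 0.0866
tare 135 [ 528.7 -296.8] [24.3 25.3] 8.2 z 0.0695
power 36 [ 580.4 -292.1] [11.6 10.3] 80.9 z 0.0678
jar 147 [350.5 165.5] [44.9 44.7] 30.7 z 0.067
tape 562 [ 320.8 -259.8] [88.8 88.9] 20.1 z 0.0214
can 324 [783.8 181.8] [48.5 51.4] 29.2 z 0.1575
```

View pics/c1.png

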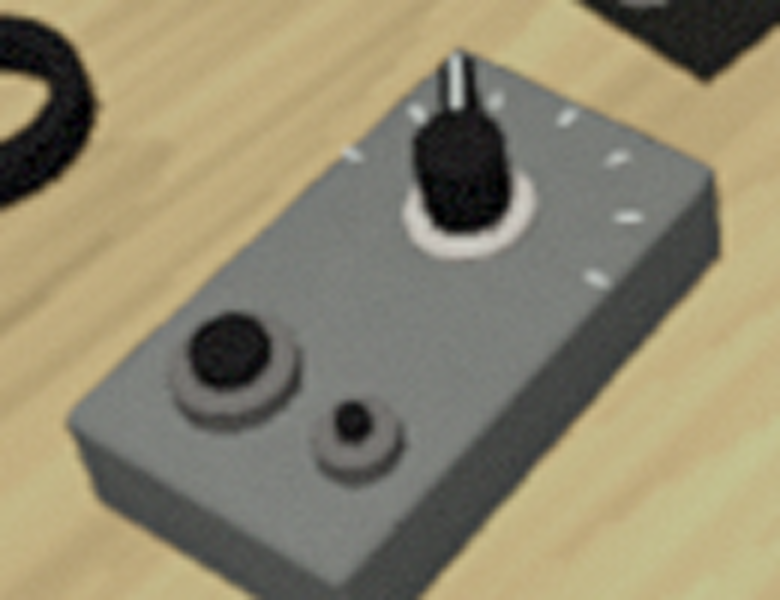

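View pics/c2.png

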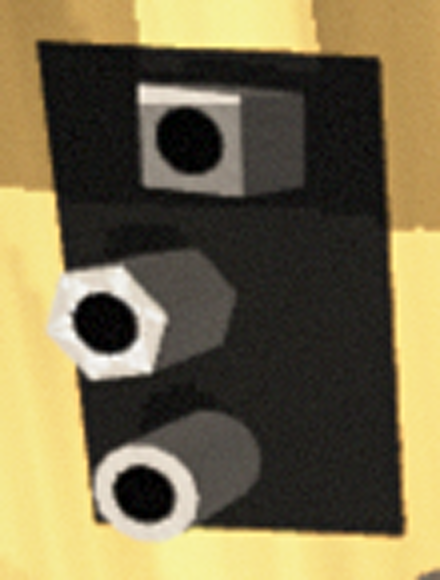

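Scene/wrist: the bin is the small empty blue tray at scene (285,219). The look-alikes are the stock bin at (360,238) and the grey and blue bins further out. The nut is the white hexagon in the middle at wrist (70,163); it is neither the square at (88,120), the round collar at (78,206) nor the green piece at (5,100). The close crop confirms the hexagon. The lever is at 60° from its stop, i.e. 2 clicks.

```bash
python3 -m handwheel '[[0,-0.2,0.3,0.05],[0,-0.41,0.7,0.11],[0,-0.41,1,0.17],[0,-0.41,1,0.22],[0,-0.41,1,0.28],[0,-0.41,1,0.34],[0,-0.41,1,0.4],[0,-0.41,1,0.453],[0,-0.41,1,0.453],[0,-0.41,1,0.453]]' 100
python3 - <<'E'
from m import *
s=r.read_state();print(s['ee_pos'],s['tcp_rot'],s['joint_pos'])
im,S=pts('scene');save('pics/s1.png',im);np.save('s1.npy',S)
im,S2=pts('side');save('pics/side1.png',im);np.save('side1.npy',S2)
iw,W=pts('wrist')
rect(W,(0,0,512,250),.030,.041,'x')
for n,A in(('scene',S),('side',S2)):
    Q=A.reshape(-1,3);Q=Q[(Q[:,2]>.049)&(Q[:,2]<.061)&(Q[:,0]>.45)&(Q[:,0]<.8)&(Q[:,1]>.1)&(Q[:,1]<.36)]
    print(n,len(Q),cv2.minAreaRect((Q[:,:2]*1000).astype(np.float32)),np.median(Q[:,2]))
cv2.imwrite('pics/sc.png',np.hstack([cv2.imread('pics/s1.png')[100:300,130:400],cv2.imread('pics/side1.png')[60:360:,:][:200]]))
E
```

```text
clock: 1.35
ee_pos: [0.6421, -0.0, 0.1635]
tcp_rot: [-3.142, 0.0, 0.152]
force: [0.6, 0.0, -0.2]
width: 0.0929
grip_force: 0.0
[ 6.42147847e-01 -1.67112768e-05  1.63460959e-01] [-3.14154239e+00  2.82771071e-04  1.51572050e-01] [-3.97450362e-02  7.75920320e-02  1.61324855e+00 -4.45772881e-06
  1.45103924e+00  1.37947978e+00]
x 3213 [673.4  95.1] [213.5 264.6] 6.7 z 0.037
scene 1444 ((653.4720458984375, 210.714111328125), (152.53302001953125, 310.8760070800781), 72.19651794433594) 0.05251312134326175
side 1573 ((650.6116333007812, 211.9485321044922), (155.7525634765625, 311.5752258300781), 72.99551391601562) 0.054002281568683363
```

View pics/side1.png

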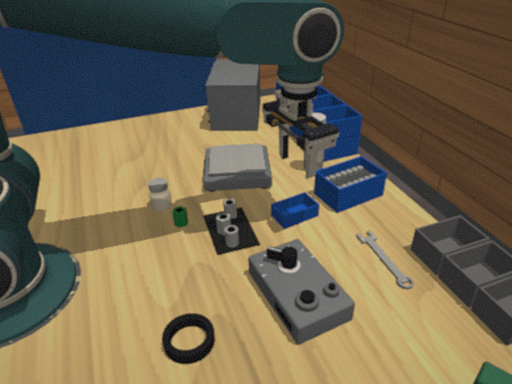

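Side view: the pan is fully visible at (237,160) and the tool stands over the bin at (295,210).

```bash
python3 - <<'E'
from m import *
S=np.load('side1.npy')
rect(S,(200,140,275,190),.048,.061,'pan side')
rect(S,(200,140,275,190),.051,.061,'pan side')
A=np.load('s1.npy');Q=A[125:200,255:375].reshape(-1,3);Q=Q[(Q[:,2]>.046)&(Q[:,2]<.062)&(Q[:,0]<.7)&(Q[:,1]<.33)]
print(cv2.minAreaRect((Q[:,:2]*1000).astype(np.float32)))
E
python3 -m handwheel '[[0,0,0.4,0],[0,0,0.8,0],[0,0,1,0]]'
python3 -m handwheel '[[0,0,0.3,0],[0,0,0.6,0],[0,0,0.66,0],[0,0,0.66,0]]'
python3 -m handwheel '[[0,0,0,0],[0,0,0,0],[0,0,0,0],[0,0,0,0],[0,0,0,0],[0,0,0,0],[0,0,0,0],[0,0,0,0]]' 50 12
```

```text
pan side 1556 [573.1 235.6] [155.7 149.8] 72.9 z 0.054
pan side 1514 [573.1 235.6] [155.7 149.8] 72.9 z 0.054
((574.7042846679688, 236.00894165039062), (152.53302001953125, 154.28289794921875), 72.19651794433594)
clock: 1.88
ee_pos: [0.6416, 0.0, 0.0819]
tcp_rot: [-3.141, 0.002, 0.149]
force: [0.2, 1.0, 0.2]
width: 0.0932
grip_force: 0.0
clock: 2.38
ee_pos: [0.6425, -0.0, 0.0316]
tcp_rot: [3.142, -0.0, 0.148]
force: [0.3, -0.8, 0.3]
width: 0.0929
grip_force: 0.0
clock: 3.38
ee_pos: [0.6423, -0.0, 0.0311]
tcp_rot: [3.142, -0.0, 0.148]
force: [-2.1, -0.0, 4.8]
width: 0.0623
grip_force: 12.0
```

```bash
python3 -m handwheel '[[0,0,-0.2,0],[0,0,-0.6,0],[0,0,-0.9,0],[0,-0.3,-1,0],[0,-0.65,-1,0],[0,-1,-1,0]]'
python3 -m handwheel '[[-0.15,-0.4,0,0],[-0.3,-0.8,0,0],[-0.4,-1,0,0]]'
python3 -m handwheel '[[0,-0.4,0,0.05],[0,-0.75,0,0.1],[0,-1,0,0.144],[-0.01,-1.0,0,0.144],[-0.01,-1.0,0,0.144]]'
python3 - <<'E'
from m import *
s=r.read_state();p=s['ee_pos'];M=R.from_euler('xyz',s['tcp_rot']).as_matrix()
print(p,s['tcp_rot']*57.3,s['width'])
im,S=pts('side');rect(S,(195,130,285,195),.04,.0595,'pan');save('pics/side2.png',im[100:220,150:350])
print('togo units',M.T@(np.array([.5735,.2358,.090])-p)/.08)
E
```

```text
clock: 4.12
ee_pos: [0.6298, 0.0809, 0.1107]
tcp_rot: [-3.141, 0.0, 0.148]
force: [-0.3, 0.1, -0.3]
width: 0.0619
grip_force: 12.0
clock: 4.5
ee_pos: [0.5858, 0.1555, 0.1106]
tcp_rot: [-3.141, 0.001, 0.149]
force: [0.3, -0.3, -1.6]
width: 0.062
grip_force: 12.0
clock: 5.12
ee_pos: [0.5744, 0.2322, 0.1107]
tcp_rot: [3.141, 0.0, -0.302]
force: [0.5, -0.5, -1.8]
width: 0.0619
grip_force: 12.0
[0.57435499 0.23216504 0.11071468] [ 1.79992409e+02  6.97034447e-03 -1.73060772e+01] 0.06192519504954292
pan 1587 [573.2 234.2] [177.7 175.8] 72.5 z 0.0533
togo units [-0.02368757 -0.04029549  0.2589217 ]
```

```bash
python3 -m handwheel '[[-0.02,-0.04,0.1,0],[-0.02,-0.04,0.2,0],[-0.02,-0.04,0.27,0],[-0.02,-0.04,0.29,0],[-0.02,-0.04,0.3,0],[-0.02,-0.04,0.3,0]]'
python3 -m handwheel '[[0,0,0.01,0],[0,0,0.02,0],[0,0,0.02,0]]'
```

```text
clock: 5.92
ee_pos: [0.574, 0.2361, 0.087]
tcp_rot: [-3.141, -0.0, -0.305]
force: [-0.1, -0.9, -1.5]
width: 0.0623
grip_force: 12.0
clock: 6.3
ee_pos: [0.574, 0.2361, 0.0861]
tcp_rot: [-3.141, -0.001, -0.305]
force: [-3.0, -0.5, 6.5]
width: 0.062
grip_force: 12.0
```

```bash
python3 -m handwheel '[[0,0,0,0],[0,0,0,0],[0,0,0,0],[0,0,0,0]]' 100
python3 -m handwheel '[[0,0,-0.15,0],[0,0,-0.5,0],[0,0,-0.9,0],[0,0,-1,0],[0,0,-1,0]]'
python3 - <<'E'
from m import *
im,S=pts('side');save('pics/side3.png',cv2.resize(im[110:220,150:340],None,fx=4,fy=4,interpolation=2))
Q=S[125:195,195:285].reshape(-1,3);rect(S,(195,130,285,195),.082,.099,'bin on pan')
E
python3 -m handwheel '[[0.25,0.5,0,0],[0.5,1,0,0]]'
python3 -m handwheel '[[0,0.5,0,0],[0,1,0,0]]'
python3 -m handwheel '[[0,0.5,0,0],[0,1,0,0]]'
python3 -m handwheel '[[0.1,0.5,0,-0.06],[0.2,1,0,-0.12],[0.2,1,0,-0.18],[0.2,1,0,-0.24],[0.2,1,0,-0.3],[0.2,1,0,-0.36],[0.2,1,0,-0.42],[0.2,1,0,-0.48],[0.2,1,0,-0.54],[0.2,1,0,-0.6],[0.2,1,0,-0.66],[0.2,1,0,-0.72],[0.2,1,0,-0.796],[0.2,1,0,-0.796],[0.2,1,0,-0.796],[0.2,1,0,-0.796]]' 36
python3 - <<'E'
from m import *
s=r.read_state();p=s['ee_pos'];M=R.from_euler('xyz',s['tcp_rot']).as_matrix()
print(p,s['tcp_rot']*57.3,s['width'],s['joint_pos'][5])
print('togo units',M.T@(np.array([.5168,-.172,.089])-p)/.08)
im,S=pts('wrist');save('pics/w3.png',im)
im,S=pts('side');rect(S,(195,140,275,195),.0825,.099,'bin on pan')
rect(S,(258,240,310,280),.078,.095,'lever')
E
```

```text
clock: 6.8
ee_pos: [0.5738, 0.2361, 0.0851]
tcp_rot: [3.142, 0.0, -0.305]
force: [1.0, -0.7, -0.3]
width: 0.0918
grip_force: 0.0
clock: 7.42
ee_pos: [0.574, 0.2361, 0.1655]
tcp_rot: [-3.141, -0.001, -0.305]
force: [0.2, -0.3, -0.0]
width: 0.093
grip_force: 0.0
bin on pan 237 [573.8 235.6] [67.8 98.7] 72.9 z 0.087
clock: 7.72
ee_pos: [0.5876, 0.1469, 0.1636]
tcp_rot: [3.141, 0.002, -0.304]
force: [-0.3, 0.6, -0.6]
width: 0.0931
grip_force: 0.0
clock: 7.98
ee_pos: [0.5632, 0.0702, 0.1636]
tcp_rot: [3.141, 0.002, -0.305]
force: [-0.8, -0.0, -0.8]
width: 0.0931
grip_force: 0.0
clock: 8.22
ee_pos: [0.5391, -0.006, 0.1638]
tcp_rot: [3.141, 0.002, -0.305]
force: [1.2, 0.8, 0.3]
width: 0.0931
grip_force: 0.0
clock: 10.22
ee_pos: [0.5311, -0.0859, 0.1646]
tcp_rot: [-3.141, -0.001, 2.194]
force: [0.1, 0.4, 0.0]
width: 0.0333
grip_force: 0.0
[ 0.53110405 -0.08593161  0.16458963] [-1.79978879e+02 -3.81527627e-02  1.25735803e+02] 0.033298717905611605 -0.8313718973749737
togo units [-0.76961727 -0.77279619  0.94482199]
bin on pan 124 [558.3 240.3] [67.8 66.1] 72.7 z 0.0875
lever 281 [ 525.6 -188.8] [31.7 60.3] 44.0 z 0.0859
```

View pics/w3.png

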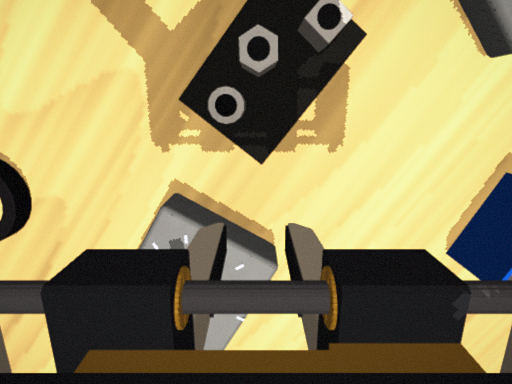

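Wrist view: the hexagonal nut is at (258,50), between the collar (226,104) and the square (328,18). The box is under the fingers. The bin sits centred on the pan.

```bash
python3 -m handwheel '[[-0.3,-0.3,0,0],[-0.6,-0.6,0,0],[-0.77,-0.77,0,0],[-0.77,-0.77,0.3,0],[-0.77,-0.77,0.5,0],[-0.77,-0.77,0.5,0]]'
python3 - <<'E'
from m import *
im,S=pts('scene');save('pics/s4.png',cv2.resize(im[180:310,110:260],None,fx=5,fy=4.6,interpolation=2))
rect(S,(170,210,205,255),.078,.095,'lever')
E
```

```text
clock: 11.08
ee_pos: [0.5169, -0.1715, 0.124]
tcp_rot: [-3.14, -0.002, 2.196]
force: [-0.3, -0.8, -0.0]
width: 0.0333
grip_force: 0.0
lever 226 [ 530.1 -188.3] [30.3 58.9] 32.1 z 0.0849
```

View pics/s4.png

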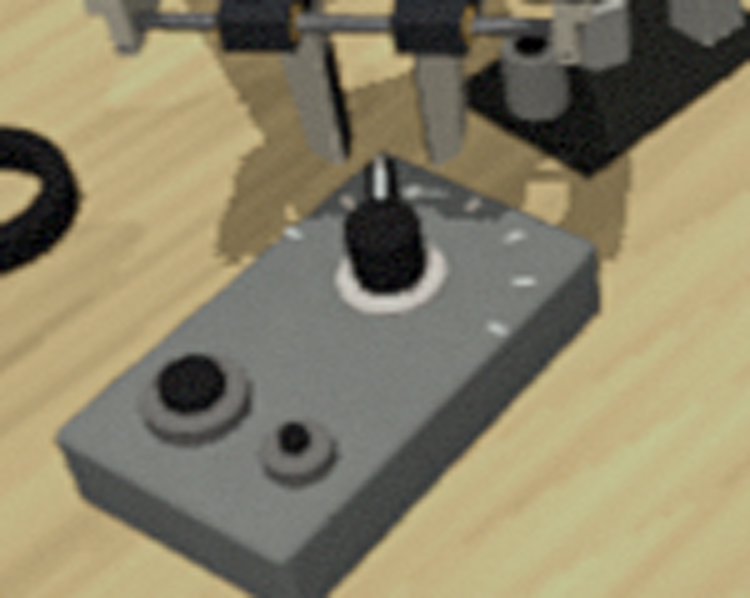

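Fingers straddle the lever at (380,180); proceed.

```bash
python3 -m handwheel '[[0,0,0.15,0],[0,0,0.3,0],[0,0,0.4,0],[0,0,0.44,0],[0,0,0.44,0]]'
python3 -m handwheel '[[0,0,0,0],[0,0,0,0],[0,0,0,0],[0,0,0,0]]' 0 10
python3 -m handwheel '[[-0.002,0.038,0,0.028],[-0.007,0.076,0,0.056],[-0.015,0.113,0,0.083],[-0.026,0.15,0,0.111],[-0.041,0.185,0,0.139],[-0.059,0.219,0,0.167],[-0.079,0.251,0,0.194],[-0.102,0.281,0,0.222],[-0.128,0.31,0,0.25],[-0.156,0.335,0,0.278],[-0.187,0.36,0,0.306],[-0.219,0.379,0,0.333],[-0.219,0.379,0,0.333],[-0.219,0.379,0,0.333]]'
```

```text
clock: 11.75
ee_pos: [0.5174, -0.172, 0.09]
tcp_rot: [-3.141, -0.0, 2.196]
force: [-1.0, -0.5, -0.2]
width: 0.0335
grip_force: 0.0
clock: 12.25
ee_pos: [0.5173, -0.1721, 0.0903]
tcp_rot: [-3.141, 0.0, 2.196]
force: [-3.9, -0.1, 3.3]
width: 0.0117
grip_force: 10.0
clock: 14.0
ee_pos: [0.5515, -0.1691, 0.09]
tcp_rot: [-3.14, 0.002, 1.149]
force: [-9.7, -6.0, 4.6]
width: 0.0124
grip_force: 10.0
```

```bash
python3 -m handwheel '[[0,0,0,0],[0,0,0,0],[0,0,0,0]]' 36
python3 -m handwheel '[[0,0,-0.3,0],[0,0,-0.7,0],[0,0,-0.8,0],[0,0,-0.8,0]]' 
python3 - <<'E'
from m import *
s=r.read_state();p=s['ee_pos'];M=R.from_euler('xyz',s['tcp_rot']).as_matrix()
im,S=pts('scene');save('pics/s5.png',cv2.resize(im[180:310,110:260],None,fx=5,fy=4.6,interpolation=2))
rect(S,(170,205,225,255),.078,.095,'lever')
rect(S,(138,255,162,275),.064,.075,'tare')
print(p,s['tcp_rot']*57.3); print('togo units',M.T@(np.array([.529,-.2967,.115])-p)/.08)
im,S=pts('side');rect(S,(258,235,315,280),.078,.095,'lever side')
E
```

```text
clock: 14.38
ee_pos: [0.5524, -0.1683, 0.0901]
tcp_rot: [3.141, -0.0, 1.15]
force: [-0.6, 0.6, -0.4]
width: 0.0324
grip_force: 0.0
clock: 14.88
ee_pos: [0.5523, -0.1684, 0.1538]
tcp_rot: [3.141, -0.0, 1.15]
force: [0.6, 0.1, 0.2]
width: 0.0334
grip_force: 0.0
lever 243 [ 538.9 -185.6] [59.7 33. ] 82.9 z 0.085
tare 132 [ 529.  -296.6] [23.5 25.9] 9.3 z 0.0693
[ 0.55228854 -0.16840403  0.15380725] [ 1.79992163e+02 -3.76849488e-03  6.58899028e+01]
togo units [-1.58270987  0.38934164  0.48512993]
lever side 247 [ 541.6 -186.5] [61.3 28.6] 66.6 z 0.0864
```

View pics/s5.png

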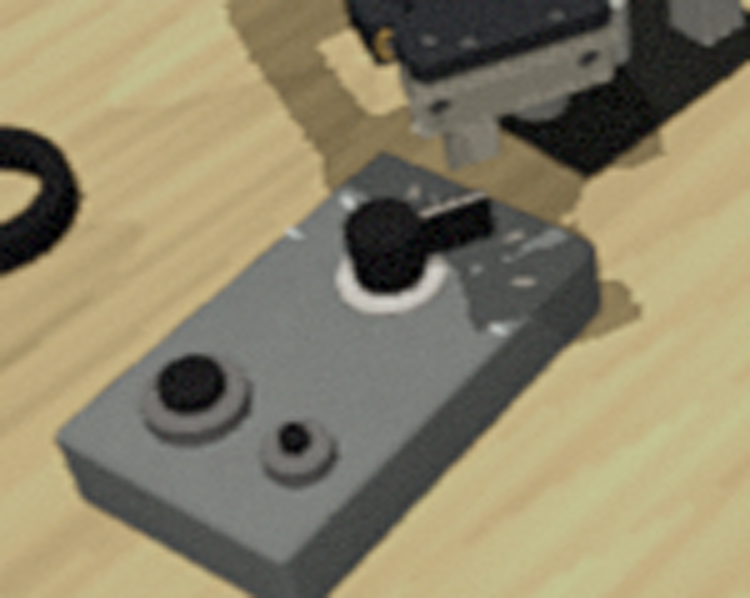

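The lever now points at crop (480,215), past its old position. I'll check the angle from the lever tip points.

```bash
cat > lev.py <<'E'
from m import *
for n,b in(('scene',(170,205,225,255)),('side',(250,225,325,285))):
    im,S=pts(n);Q=S[b[1]:b[3],b[0]:b[2]].reshape(-1,3);d=Q[:,:2]-[.5373,-.2004];rr=np.hypot(*d.T)
    k=(rr>.024)&(rr<.05)&(Q[:,2]>.065)&(Q[:,2]<.09);a=np.degrees(np.arctan2(d[k,1],d[k,0]));print(n,k.sum(),np.median(a),'clicks',(185.9-np.median(a))/30)
E
python3 lev.py
python3 -m handwheel '[[-0.3,0.1,0,0],[-0.65,0.2,0,0],[-0.9,0.39,0,0],[-0.9,0.39,0,0]]' 0
python3 -m handwheel '[[-0.4,0,0.2,0],[-0.68,0,0.48,0],[-0.68,0,0.48,0],[-0.68,0,0.48,0]]'
```

```text
scene 96 58.66385627860245 clicks 4.241204790713252
side 43 69.12795622601482 clicks 3.8924014591328397
clock: 15.58
ee_pos: [0.5515, -0.2482, 0.1534]
tcp_rot: [-3.141, -0.0, 1.148]
force: [0.1, -0.1, 0.4]
width: 0.0014
grip_force: 0.0
clock: 16.08
ee_pos: [0.5293, -0.2962, 0.1157]
tcp_rot: [-3.141, -0.0, 1.15]
force: [0.1, -0.2, -0.1]
width: 0.0005
grip_force: 0.0
```

```bash
python3 -m handwheel '[[0,0,0.15,0],[0,0,0.25,0],[0,0,0.29,0],[0,0,0.32,0],[0,0,0.34,0],[0,0,0.35,0],[0,0,0.35,0]]'
python3 -m handwheel '[[0,0,0.005,0],[0,0,0.01,0],[0,0,0.01,0]]'
```

```text
clock: 16.95
ee_pos: [0.5294, -0.2963, 0.0908]
tcp_rot: [3.141, -0.0, 1.15]
force: [-11.5, 12.3, 31.4]
width: 0.0006
grip_force: 15.9
clock: 17.32
ee_pos: [0.5295, -0.2963, 0.0907]
tcp_rot: [3.14, -0.0, 1.15]
force: [-16.0, 14.3, 38.7]
width: 0.0005
grip_force: 19.3
```

```bash
python3 - <<'E'
from m import *
print(r.tip_extent)
a,_=r.camera('scene');b,_=r.camera('side')
f=lambda x:cv2.resize(x,(400,400),interpolation=2)
save('pics/p6.png',np.hstack([f(a[205:305,110:210]),f(b[225:345,240:360])]))
E
python3 -m handwheel '[[0,0,-0.1,0],[0,0,-0.2,0],[0,0,-0.2,0]]'
```

```text
0.025
clock: 17.8
ee_pos: [0.5292, -0.2967, 0.1033]
tcp_rot: [3.141, 0.0, 1.15]
force: [0.5, 1.1, -0.2]
width: 0.0007
grip_force: 0.0
```

View pics/p6.png

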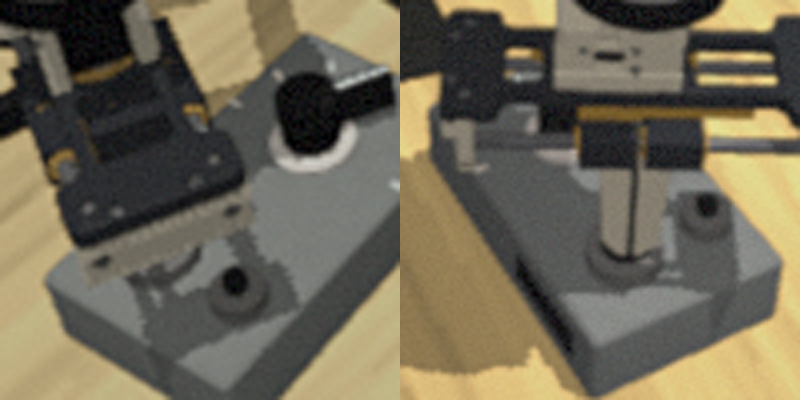

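```bash
python3 - <<'E'
from m import *
for n in('scene.npy','side1.npy','s1.npy'):
    S=np.load(n).reshape(-1,3)
    for nm,c in(('tare',(.5288,-.2967)),('power',(.5805,-.2915))):
        rr=np.hypot(S[:,0]-c[0],S[:,1]-c[1])
        print(n,nm,[(a,int(1e4*np.median(S[k,2])),k.sum()) for a in (0,4,8,11,14,17,20,23) for k in [(rr>=a/1e3)&(rr<(a+3)/1e3)] if k.any()])
    k=(np.abs(S[:,0]-.56)<.02)&(np.abs(S[:,1]+.25)<.02);print('top',np.median(S[k,2]))
E
```

```text
scene.npy tare [(0, 706, np.int64(4)), (4, 698, np.int64(22)), (8, 699, np.int64(47)), (11, 646, np.int64(77)), (14, 598, np.int64(45)), (17, 590, np.int64(109)), (20, 500, np.int64(103)), (23, 480, np.int64(65))]
scene.npy power [(0, 683, np.int64(9)), (4, 643, np.int64(33)), (8, 597, np.int64(38)), (11, 574, np.int64(101)), (14, 484, np.int64(56)), (17, 478, np.int64(55)), (20, 480, np.int64(84)), (23, 463, np.int64(189))]
top 0.04790961050193571
side1.npy tare [(0, 719, np.int64(8)), (4, 714, np.int64(28)), (8, 703, np.int64(62)), (11, 672, np.int64(78)), (14, 614, np.int64(59)), (17, 589, np.int64(122)), (20, 519, np.int64(119)), (23, 496, np.int64(84))]
side1.npy power [(0, 697, np.int64(10)), (4, 660, np.int64(29)), (8, 615, np.int64(40)), (11, 557, np.int64(81)), (14, 509, np.int64(68)), (17, 493, np.int64(66)), (20, 492, np.int64(73)), (23, 492, np.int64(84))]
top 0.04946257134278942
s1.npy tare [(0, 695, np.int64(6)), (4, 700, np.int64(26)), (8, 695, np.int64(52)), (11, 655, np.int64(72)), (14, 600, np.int64(50)), (17, 585, np.int64(108)), (20, 499, np.int64(102)), (23, 478, np.int64(70))]
s1.npy power [(0, 691, np.int64(6)), (4, 632, np.int64(34)), (8, 597, np.int64(34)), (11, 573, np.int64(102)), (14, 482, np.int64(47)), (17, 481, np.int64(65)), (20, 478, np.int64(82)), (23, 469, np.int64(174))]
top 0.04806203685689803
```

The measured button top (about .0715) is 6 mm above where the fingers stopped (.0657), so it bottomed. I'll confirm this with the force curve.

```bash
python3 -m handwheel '[[0,0,0.05,0],[0,0,0.08,0],[0,0,0.08,0]]'|grep -E 'pos|force:'
python3 -m handwheel '[[0,0,0.025,0],[0,0,0.025,0]]'|grep -E 'pos|force:'
python3 -m handwheel '[[0,0,0.025,0],[0,0,0.025,0]]'|grep -E 'pos|force:'
python3 -m handwheel '[[0,0,0.02,0],[0,0,0.02,0]]'|grep -E 'pos|force:'
python3 -m handwheel '[[0,0,0.015,0],[0,0,0.015,0]]'|grep -E 'pos|force:'
```

```text
ee_pos: [0.5289, -0.2965, 0.096]
force: [-0.9, 0.7, 2.7]
grip_force: 1.0
ee_pos: [0.529, -0.2966, 0.0944]
force: [-2.0, 0.0, 3.3]
grip_force: 1.5
ee_pos: [0.5291, -0.2966, 0.0924]
force: [-0.7, -0.8, 4.1]
grip_force: 2.0
ee_pos: [0.5291, -0.2966, 0.0912]
force: [-3.4, 1.4, 7.2]
grip_force: 3.8
ee_pos: [0.5292, -0.2966, 0.091]
force: [-7.3, 3.9, 17.0]
grip_force: 8.9
```

Spring then hard stop: fully pressed. Now release and go toward the nut.

```bash
python3 -m handwheel '[[0,0,-0.1,0],[0,0,-0.5,0],[0,0,-0.9,0],[0,0,-1,0]]'
python3 -m handwheel '[[0.4,-0.3,0,0],[0.8,-0.6,0,0],[1,-0.76,0,0]]' 56
python3 -m handwheel '[[0.4,-0.3,0,0],[0.8,-0.6,0,0],[1,-0.76,0,0],[1,-0.76,0,0],[1,-0.76,0,0]]'
cat lev.py >lev2.py; python3 lev2.py
python3 - <<'E'
from m import *
im,W=pts('wrist');save('pics/w7.png',im)
k=(W[:,:,2]>.038)&(W[:,:,2]<.05)&(W[:,:,0]>.4)&(W[:,:,0]<.54)&(W[:,:,1]>-.08)&(W[:,:,1]<.1)
n,l,st,_=cv2.connectedComponentsWithStats(k.astype(np.uint8))
for i in range(1,n):
    if st[i,4]>100: Q=W[l==i];print(st[i],[np.round(x,1) for x in cv2.minAreaRect((Q[:,:2]*1000).astype(np.float32))])
s=r.read_state();print(s['ee_pos'],s['tcp_rot'],s['width'])
E
```

```text
clock: 19.68
ee_pos: [0.5296, -0.2968, 0.1715]
tcp_rot: [3.139, 0.0, 1.15]
force: [0.7, -1.4, -0.7]
width: 0.0007
grip_force: 0.0
clock: 20.05
ee_pos: [0.5057, -0.1972, 0.1686]
tcp_rot: [-3.141, -0.0, 1.151]
force: [0.9, -0.3, 0.7]
width: 0.0258
grip_force: 0.0
clock: 20.68
ee_pos: [0.4837, -0.1016, 0.1696]
tcp_rot: [3.141, 0.0, 1.15]
force: [-0.0, 0.0, 0.2]
width: 0.0518
grip_force: 0.0
scene 97 59.18744937148204 clicks 4.223751687617265
side 43 69.15112848097642 clicks 3.8916290506341196
[165   0  42  26 781] [array([495.2,  54.2]), array([17.7, 27.3]), np.float64(82.4)]
[ 159   57   40   45 1310] [array([465.7,  10. ]), array([33.7, 30. ]), np.float64(68.1)]
[192 117  36  35 974] [array([469.1, -39.8]), array([29.1, 28.7]), np.float64(18.1)]
[ 0.48360355 -0.10163471  0.16946271] [-3.14125146e+00  1.75013064e-04  1.14885573e+00] 0.0524064367817243
```

View pics/w7.png

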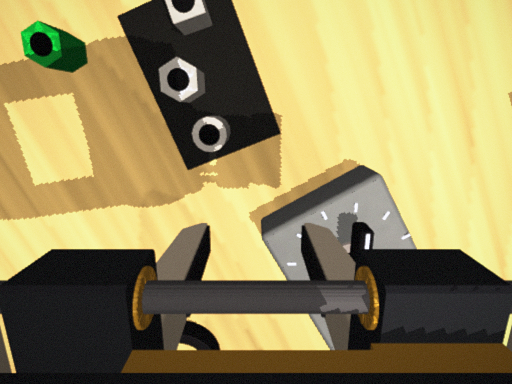

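Wrist: the grey hexagon (the nut) is at (180,79). The green look-alike at (40,45), the collar (210,134) and the square (185,10) stay untouched.

```bash
python3 -m handwheel '[[0.4,-0.3,0,0],[0.8,-0.6,0,0],[1,-0.773,0,0],[1,-0.773,0.2,0],[1,-0.773,0.4,0]]'
python3 -m handwheel '[[0.1,0,0,-0.006],[0.182,0,0,-0.01],[0.182,0,0.3,-0.01],[0.182,0,0.4,-0.01],[0.182,0,0.4,-0.01]]'
python3 - <<'E'
from m import *
s=r.read_state();p=s['ee_pos'];M=R.from_euler('xyz',s['tcp_rot']).as_matrix()
print(p,s['tcp_rot']*57.3,'togo',M.T@(np.array([.466,.010,.041])-p)/.08)
E
```

```text
clock: 21.45
ee_pos: [0.4598, -0.0032, 0.1362]
tcp_rot: [-3.141, 0.0, 1.149]
force: [-0.3, 0.3, -0.7]
width: 0.0521
grip_force: 0.0
clock: 22.08
ee_pos: [0.4657, 0.0108, 0.1057]
tcp_rot: [-3.141, 0.0, 1.181]
force: [0.3, -0.3, 0.1]
width: 0.0523
grip_force: 0.0
[0.46569398 0.01077234 0.10568278] [-1.79984371e+02  1.24280220e-02  6.76937852e+01] togo [-0.00730388  0.00761158  0.80853262]
```

```bash
python3 -m handwheel '[[0,0,0.3,0],[0,0,0.6,0],[0,0,0.75,0],[0,0,0.81,0],[0,0,0.81,0]]'
python3 -m handwheel '[[0,0,0,0],[0,0,0,0],[0,0,0,0],[0,0,0,0],[0,0,0,0],[0,0,0,0]]' 0 25
python3 -m handwheel '[[0,0,-0.1,0],[0,0,-0.4,0],[0,0,-0.8,0],[0,0,-1,0],[0,0,-1,0]]'
python3 -m handwheel '[[0,0,-0.3,0],[0,0,-0.5,0],[0,0,-0.5,0],[0,0,-0.5,0]]'
python3 - <<'E'
from m import *
s=r.read_state();p=s['ee_pos'];M=R.from_euler('xyz',s['tcp_rot']).as_matrix()
im,S=pts('side');rect(S,(195,130,285,195),.082,.099,'bin on pan')
im,S=pts('scene');save('pics/s8.png',im)
print(p,s['tcp_rot']*57.3,'togo',M.T@(np.array([.5738,.2358,.15])-p)/.08)
E
```

```text
clock: 22.7
ee_pos: [0.466, 0.0107, 0.0414]
tcp_rot: [3.141, -0.0, 1.181]
force: [0.3, -0.5, 0.7]
width: 0.052
grip_force: 0.0
clock: 23.45
ee_pos: [0.4658, 0.0107, 0.0412]
tcp_rot: [3.141, -0.0, 1.181]
force: [-1.7, 0.4, 5.6]
width: 0.03
grip_force: 25.0
clock: 24.08
ee_pos: [0.466, 0.0107, 0.1215]
tcp_rot: [3.14, -0.001, 1.181]
force: [-0.6, 0.1, -2.1]
width: 0.0299
grip_force: 25.0
clock: 24.58
ee_pos: [0.4654, 0.0108, 0.1598]
tcp_rot: [-3.141, 0.0, 1.181]
force: [-0.1, -0.7, -2.5]
width: 0.0299
grip_force: 25.0
bin on pan 114 [573.6 235.4] [66.6 98.6] 72.5 z 0.086
[0.46537127 0.01076145 0.15977366] [-1.79950941e+02  2.14118688e-02  6.76836348e+01] togo [3.11701227 0.18555819 0.12080426]
```

View pics/s8.png

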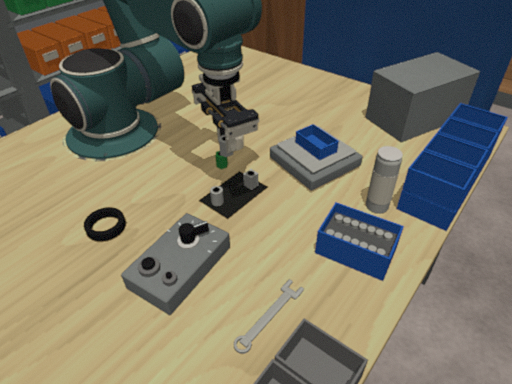

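Scene: the nut is in the gripper, the collar and square still stand on the mat, and the bin is on the pan at (317,142).

```bash
python3 -m handwheel '[[0.3,0,0,0],[0.65,0.1,0,0],[1,0.186,0,0]]'
python3 -m handwheel '[[0.35,0,0,0],[0.7,0,0,0],[1,0,0,0]]'
python3 -m handwheel '[[0.35,0,0,-0.01],[0.7,0,0,-0.02],[0.95,0,0,-0.027],[1,0,0,-0.027],[1,0,0,-0.027]]'
python3 - <<'E'
from m import *
s=r.read_state();p=s['ee_pos'];M=R.from_euler('xyz',s['tcp_rot']).as_matrix()
print(p,s['tcp_rot']*57.3,s['width'],'togo',M.T@(np.array([.5737,.2357,.0965])-p)/.08)
E
```

```text
clock: 25.05
ee_pos: [0.5101, 0.0798, 0.1602]
tcp_rot: [-3.141, 0.0, 1.181]
force: [0.3, -0.6, -2.4]
width: 0.0295
grip_force: 25.0
clock: 25.42
ee_pos: [0.5404, 0.1541, 0.1602]
tcp_rot: [-3.141, 0.001, 1.181]
force: [0.1, 0.2, -1.8]
width: 0.0299
grip_force: 25.0
clock: 26.05
ee_pos: [0.5705, 0.2268, 0.1607]
tcp_rot: [-3.141, 0.0, 1.266]
force: [-0.4, -0.0, -1.3]
width: 0.0298
grip_force: 25.0
[0.57045155 0.22683643 0.16065319] [-1.79997858e+02  2.27398391e-02  7.25230710e+01] 0.029754780366888733 togo [0.11819361 0.00566168 0.80186652]
```

```bash
python3 -m handwheel '[[0.07,0,0,0],[0.12,0.005,0.1,0],[0.12,0.005,0.3,0],[0.12,0.005,0.5,0],[0.12,0.005,0.65,0],[0.12,0.005,0.74,0],[0.12,0.005,0.77,0],[0.12,0.005,0.785,0],[0.12,0.005,0.785,0]]'
python3 -m handwheel '[[0,0,0.01,0],[0,0,0.015,0],[0,0,0.02,0],[0,0,0.02,0]]'
```

```text
clock: 27.18
ee_pos: [0.574, 0.2362, 0.0984]
tcp_rot: [3.141, -0.0, 1.266]
force: [0.3, 0.2, -1.8]
width: 0.0299
grip_force: 25.0
clock: 27.68
ee_pos: [0.5738, 0.2362, 0.0964]
tcp_rot: [-3.142, -0.0, 1.266]
force: [-0.6, 0.6, -1.6]
width: 0.0297
grip_force: 25.0
```

```bash
python3 -m handwheel '[[0,0,0.006,0],[0,0,0.012,0],[0,0,0.012,0]]'
```

```text
clock: 28.05
ee_pos: [0.5739, 0.2362, 0.0962]
tcp_rot: [3.141, -0.0, 1.266]
force: [-4.0, -1.2, 5.6]
width: 0.0294
grip_force: 25.0
```

Touching down. Release gently, rise, check.

```bash
python3 -m handwheel '[[0,0,0,0],[0,0,0,0],[0,0,0,0],[0,0,0,0]]' 46
python3 -m handwheel '[[0,0,-0.05,0],[0,0,-0.2,0],[0,0,-0.5,0],[0,0,-0.9,0],[0,0,-1,0]]'
python3 -m handwheel '[[0,0,-0.5,0],[0,0,-1,0],[-0.5,0,-1,0],[-1,0,-1,0],[-1,0,-1,0],[-1,0,-1,0]]'
python3 - <<'E'
from m import *
im,W=pts('wrist')
rect(W,(0,0,512,384),.084,.093,'rim')
rect(W,(0,0,512,384),.095,.103,'nut top')
a,S=pts('scene');save('pics/f9.png',np.hstack([cv2.resize(a[90:260,180:380],(400,340)),cv2.resize(im,(400,340))]))
E
python3 lev.py
```

```text
clock: 28.55
ee_pos: [0.5738, 0.2362, 0.0954]
tcp_rot: [-3.142, 0.0, 1.266]
force: [0.4, -0.4, -0.5]
width: 0.0428
grip_force: 0.0
clock: 29.18
ee_pos: [0.5746, 0.2364, 0.1785]
tcp_rot: [3.139, -0.002, 1.266]
force: [0.2, 0.5, -0.3]
width: 0.043
grip_force: 0.0
clock: 29.92
ee_pos: [0.5499, 0.16, 0.2553]
tcp_rot: [-3.141, -0.0, 1.266]
force: [0.1, 0.5, 0.4]
width: 0.0428
grip_force: 0.0
rim 1565 [654.6 214.6] [ 65.1 268.3] 74.8 z 0.0915
nut top 1300 [669.4 212.3] [ 55.5 226. ] 76.5 z 0.0995
scene 100 58.522512071586064 clicks 4.245916264280464
side 42 69.2493065198519 clicks 3.88835644933827
```

View pics/f9.png

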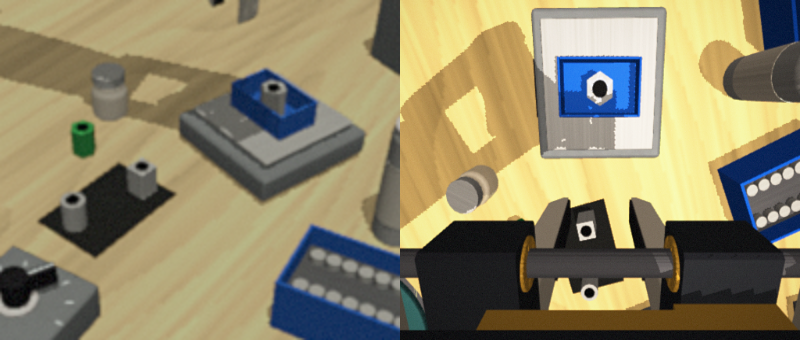

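The nut stands in the centred bin at (600,88), the bystanders are unmoved, and the selector is at four clicks.

```bash
python3 -c "
from station import r
print(r.job_done())"
```

```text
the job is handed in; nothing more can be done
None
```

The job is handed in with everything done in the order asked: bin centred on the pan, selector four clicks from its stop, tare pressed right down (twice, the second time to confirm its travel) and released, and the nut set gently in the bin.

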